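Clear the pepper mill and salt jar, fetch the tea box, put them back

ROBOT

A 6-joint arm with a two-finger parallel gripper is mounted at the origin on a cart in front of the work surface, level with it; the furniture and walls round the work are solid. World frame = base frame: x ahead of the robot, y to its left, z up, the work surface at z = 0. Lengths are in m, angles in degrees, forces in N, time in s.
With the tool pointing down it reaches from about 0.375 to 0.9 m from the base axis. Payload 3.1 kg.
Tool frame: the origin (TCP) lies at the very end of the fingers, on their centre line; the grasp point (between the pads) lies 19 mm behind it; z points along the fingers, y is the line along which they close (so a half turn about z gives the same grasp; the last joint's range is limited). The gripper opens to 87 mm and grips with 3 to 60 N. Pads are 19 mm wide; open, the fingers measure 117 mm over their backs; the gripper's body (75 mm by 190 mm) begins 51 mm behind the grasp point.
Start: joints at [55.262, 30.224, 82.088, -0, 67.689, -10.227], TCP at [0.259, 0.569, 0.223] pointing down, gripper open.
Joint ranges: [-176.69, 176.69], [-43.24, 126.21], [12.49, 139.97], [-82, 262], [0, 151.66], [-163.58, 163.58]. Speed limits (degrees/s): [159.86, 159.86, 180, 180, 180, 180].

INTERFACE

Orientations are given as a 3x3 rotation matrix whose columns are the frame's x, y, z axes.
In Python, from rig import * gives the robot as it stands.
- The arm moves only by the tool jog_arm, never from a script. Its arguments are lists of equal length, an entry for each row: "delta_pos": the shift along the world's x, y, z in cm, a list of three; "turn": the turn about the world's z in degrees; "grip": the closure, from 0 (fully open) to 1 (shut). In form: {"delta_pos": [[x, y, z], ...], "turn": [turn, ...], "grip": [grip, ...]}. A call has 1 to 12 rows; each row is the pose to reach, as a shift and turn from the pose commanded when the call began; what a row does not reach only later rows make up. A row lasts 1/8 s, in which the tool goes at most 62.5 mm and 10.7 degrees, less where a joint would pass 70% of its speed; a pose out of reach is approached as far as the arm can. A call with a gripper value outside its range is refused whole. The fingers move at their own pace and stop on an object; the grip force is fixed at half the most. Time passes only in rows, so rows that repeat a pose let the fingers close. It gives the time, the measured TCP pose, the force, the opening and the grip force at its end, in the units of the state.
- read_state(): the state, without advancing time (a new reading comes with each control period).
- capture(name): name is "scene" or "top" or "wrist"; returns a dict with "color" (420x560x3 uint8, blue, green, red), "fovy" (degrees; the focal length in pixels is half the picture's height over the tangent of half this angle, whatever the lens; pixels are square), "cx", "cy" (the principal point, pixels), "k1" (the pictures are not rectified: a ray, as slopes to the right and down, at radius r is drawn at 1 + k1 r^2 times it, then the intrinsics apply), "camera_from_world" (4x4, takes a point from world to camera coordinates). Camera axes: x right, y up, looking along -z (the intrinsics and any distortion apply to the point x, -y, -z); pixel columns grow to the right and rows downward; lengths in m; the calibration is good to about 2 mm. A picture is of the moment at which its call begins. There is no depth.
- hand_in(): hands the job in; it is judged then, once.
The state is a dict: "time_s": time; "joint_positions": joint angles; "qvel": joint speeds; "tau": joint torques, N m; "position": TCP position; "tcp_rot": TCP orientation; "force": force on the tool from outside, world axes, zero at the start; "moment": the same for the moment, N m; "opening": opening from 0.0 (shut) to 1.0 (fully open); "grasp_force": force on a finger pad.
Only numpy, scipy, OpenCV 4.12 (cv2) and the standard library are available. Lean on these libraries where they do the work, as an engineer would, in place of code of your own. Each camera call takes 0.05 s, during which the arm holds its last target. There are 200 camera calls.

TASK

The tea box stands behind the pepper mill and the salt jar in the wooden caddy. First stand the mill and the jar upright on the cork side mat, then fetch the tea box and set it flat and square inside the small steel tray, and only then put the mill and the jar back upright where they stood, each in the middle of the round recess it came from. Do not knock anything over, and leave the mug, the tin and the jam jar alone.

Things in the scene. Friction and masses are not known exactly. Their poses are not given: they have to be found in the camera images.
- mill_centre (a point): Pepper mill of turned wood, 170 mm tall, body 58 mm across, round head about 49 mm across between 123 and 159 mm above its underside with a 12 mm metal button on top. About 0.18 kg. The point lies on its axis half-way up, 85 mm above its underside; z points up. It can be gripped by the head, 138 mm above its underside. It starts in one of the two front recesses of the caddy (either one); where it stands at the start is where it must be put back.
- salt_centre (a point): Salt jar: slim round glass shaker with a green label and a black screw lid (the lid does not turn), 44 mm across, 105 mm tall, about 0.11 kg. The point lies on its axis half-way up, 52.5 mm above its underside; z points up. It can be gripped about 75 mm above its underside. It starts in the other front recess of the caddy; where it stands at the start is where it must be put back.
- tea_centre (a point): Green cardboard tea box, closed, 66 mm (its x) by 128 mm (its y, the long side) by 82 mm high, about 0.22 kg, rigid. The point lies at its centre, 41 mm above its underside; z points up. It starts lengthwise in the long rear recess of the caddy, with less than 20 mm between it and the mill and jar in front of it. It can be gripped across the 66 mm, about 53 mm above its underside.
- caddy: Low wooden caddy fixed to the worktop, 166 mm deep (its x, pointing away from the robot to the rear) by 196 mm wide (its y). The origin is at the centre of its underside. It is 12 mm high; recesses 6 mm deep leave their floor 6 mm above the origin. Two round front recesses of 74 mm diameter centred at x = -40 mm, y = +48 and -48 mm; one rectangular rear recess of 74 by 142 mm centred at x = +40 mm, y = 0. The mill and the jar start in the middle of the round recesses.
- mat: Thin cork side mat, 110 mm (its x) by 170 mm (its y) by 4 mm thick, fixed, lying on the pale wooden board across the sink, whose top is 18 mm above the worktop. The origin is at the centre of its underside, z up, so its top is 4 mm above the origin. Its long side runs roughly away from the robot. The mill and the jar fit on it one behind the other along its y, 90 mm apart. It may lie left or right of the steel tray.
- tray: Small shallow steel tray, outside 106 mm (its x) by 168 mm (its y), 10 mm high, fixed on the same board. Walls and floor 6 mm and 5 mm thick, so the inside measures 94 by 156 mm. The origin is at the centre of its underside, z up. Its long side runs roughly away from the robot; the long side of the tea box goes along it (either way round).
- mug_centre (a point): White mug, bystander, 101 mm tall, body 86 mm across, with a handle, at the right of the caddy. The point is 50 mm above its underside. Leave it alone.
- tin_centre (a point): Food tin, bystander, 76 mm across and 58 mm tall, at the right of the caddy. The point is its centre. Leave it alone.
- jam_centre (a point): Jam jar with a yellow lid, bystander, 70 mm across and 101 mm tall, beside the left side of the microwave. The point is its centre. Leave it alone.
Things that resemble listed ones, but are neither listed nor needed, are in the scene too. What is shaped like the part that bears salt_centre but pink is not meant.

How it is judged:
By the outcome, as a careful person would: the job done as asked, in the order asked, and still so for the second after the job is handed in, with the robot touching nothing.
It also fails if it takes over 109 s, if anything falls off the work surface, if the arm or the gripper's body presses on something with over 40 N, if the wrist force passes 120 N, or if a joint passes its speed limit or range.

## Working session

There is one attempt and no reset: what is moved stays moved. The work goes in short steps, Python scripts to look and compute and a tool call to move; the robot and the scene stay as the last step left them, time stands still between calls to the robot, and variables do not carry over. Pictures are saved under pics/ and viewed, at most 14 in all, crops included, and the job is handed in when it is done.

Besides the shell and the picture viewer there is one more tool, called after ">>>" in YAML: its name, and indented under it one key for each argument. jog_arm: Moves the arm, as the interface text tells. Its arguments: {"type":"object","properties":{"delta_pos":{"type":"array"},"turn":{"type":"array"},"grip":{"type":"array"}},"required":["delta_pos","turn","grip"]}

```bash
mkdir -p pics; ls; python3 - <<'E'
from rig import *
import cv2,numpy as np
s=read_state(); print({k:np.round(v,3).tolist() for k,v in s.items()})
for n in("scene","top","wrist"):
    c=capture(n); cv2.imwrite(f"pics/{n}0.png",c["color"]); print(n,c["fovy"],c["cx"],c["cy"],c["k1"],np.round(c["camera_from_world"],3).tolist())
E
```

```text
pics
{'time_s': 0.0, 'joint_positions': [55.261, 30.277, 82.158, -0.0, 67.688, -10.227], 'qvel': [0.087, 0.076, 0.052, 0.023, 0.044, 0.004], 'tau': [-0.001, -44.004, -17.66, 0.063, 0.058, -0.0], 'position': [0.259, 0.568, 0.222], 'tcp_rot': [[-0.91, 0.415, -0.001], [0.415, 0.91, -0.002], [0.0, -0.002, -1.0]], 'force': [-0.676, 0.62, 0.173], 'moment': [0.002, -0.008, -0.02], 'grasp_force': 0.0, 'opening': 0.998}
scene 52.290531866968145 276.79943013621744 204.98249993299711 -0.031330319485115624 [[-0.965, 0.259, 0.023, 0.585], [-0.105, -0.468, 0.878, -0.089], [0.238, 0.845, 0.479, -1.077], [0.0, 0.0, 0.0, 1.0]]
top 54.22131534422968 279.0439922439401 207.66787271237192 -0.05449459440856031 [[-0.027, -1.0, -0.003, -0.162], [0.998, -0.028, 0.06, -0.566], [-0.06, -0.001, 0.998, -1.133], [0.0, 0.0, 0.0, 1.0]]
wrist 64.49020581076824 278.66112150817156 212.83366152188765 -0.018325058592973915 [[0.415, 0.91, -0.002, -0.623], [-0.869, 0.396, -0.297, 0.036], [-0.269, 0.125, 0.955, -0.391], [0.0, 0.0, 0.0, 1.0]]
```

View pics/scene0.png

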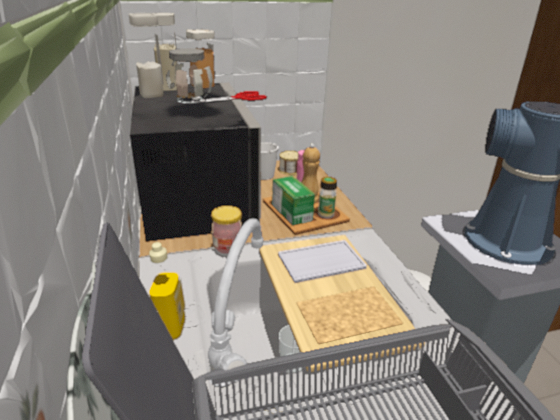

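View pics/top0.png

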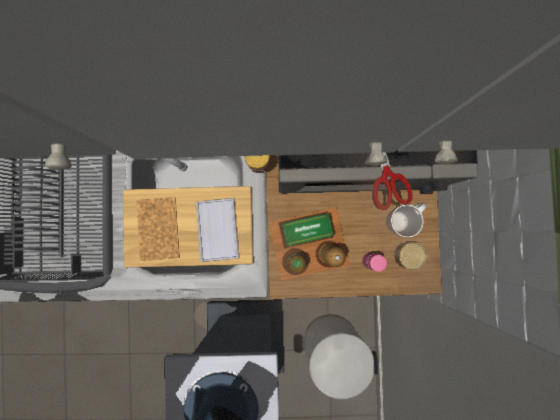

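The scene view shows the salt jar at (328,197), the mill at (312,170), the tea box at (293,200), the tray at (320,260) and the mat at (350,315). The top view shows the salt at (296,262), the mill at (333,255), the tea at (307,230), the tray at (218,230) and the mat at (158,228). The pink lookalike jar is at (376,262) in the top view.

```bash
cat > h.py <<'E'
from rig import *
import cv2,numpy as np
def cam(n):
    c=capture(n); f=c["color"].shape[0]/2/np.tan(np.radians(c["fovy"]/2)); c["f"]=f; c["T"]=np.array(c["camera_from_world"]); return c
def K(c): return np.array([[c["f"],0,c["cx"]],[0,c["f"],c["cy"]],[0,0,1]]),np.array([c["k1"],0,0,0.])
def ray(c,px):
    k,d=K(c); p=cv2.undistortPoints(np.float64(px).reshape(-1,1,2),k,d).reshape(-1,2)
    R=c["T"][:3,:3]; o=-R.T@c["T"][:3,3]
    return o,np.c_[p[:,0],-p[:,1],-np.ones(len(p))]@R
def plane(c,px,z):
    o,d=ray(c,px); return o+d*((z-o[2])/d[:,2])[:,None]
def proj(c,P):
    P=np.atleast_2d(P)@c["T"][:3,:3].T+c["T"][:3,3]; P=P*[1,-1,-1]
    k,d=K(c); return cv2.projectPoints(P,np.zeros(3),np.zeros(3),k,d)[0].reshape(-1,2)
def tri(c1,p1,c2,p2):
    o1,d1=ray(c1,p1);o2,d2=ray(c2,p2);A=np.c_[d1[0],-d2[0]];s=np.linalg.lstsq(A,o2-o1,rcond=None)[0]
    a=o1+d1[0]*s[0];b=o2+d2[0]*s[1];return (a+b)/2,np.linalg.norm(a-b)
def zoom(c,name,x0,y0,x1,y1,s): cv2.imwrite(f"pics/{name}.png",cv2.resize(c["color"][y0:y1,x0:x1],None,fx=s,fy=s,interpolation=cv2.INTER_CUBIC))
E
python3 - <<'E'
from h import *
c=cam("top"); zoom(c,"topc",240,150,440,300,4); zoom(c,"topb",115,175,265,275,5)
s=cam("scene"); zoom(s,"scc",240,130,390,240,5)
E
```

```text
(no output)
```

View pics/topc.png

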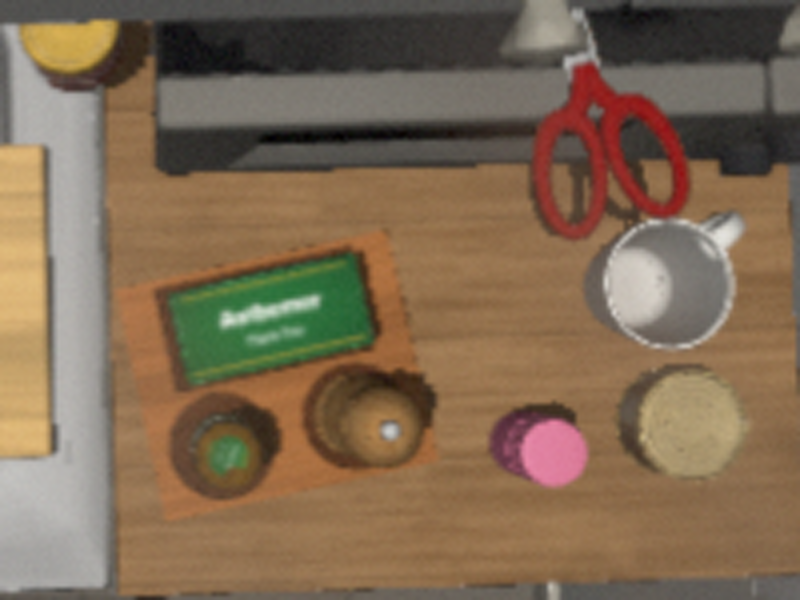

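View pics/topb.png

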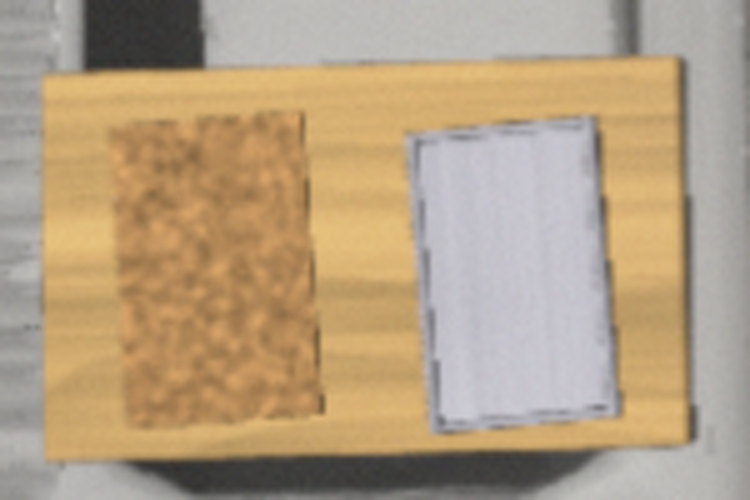

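View pics/scc.png

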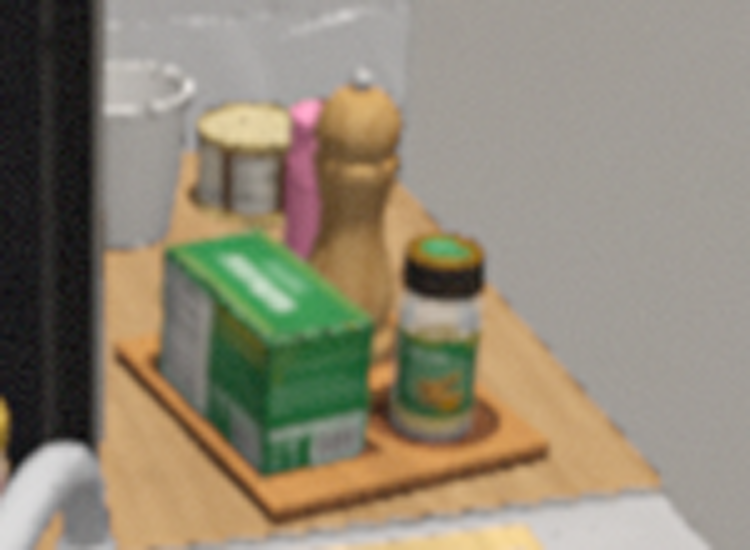

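```bash
python3 - <<'E'
from h import *
c=cam("top"); sc=cam("scene")
def q(l,x0,y0,s): return (np.array(l,float)+.5)/s-.5+[x0,y0]
def rect(n,p,z):
    P=plane(c,p,z)[:,:2]; m=P.mean(0); e=[P[1]-P[0],P[2]-P[1],P[2]-P[3],P[3]-P[0]]
    a=[np.degrees(np.arctan2(v[1],v[0])) for v in (e[0]+e[2],e[1]+e[3])]
    print(n,m.round(4),'len',[round(np.linalg.norm(v),4) for v in e],'ang',np.round(a,1)); return m
A=(240,150,4);B=(115,175,5)
cm=rect('caddy',q([(118,288),(387,230),(438,460),(165,518)],*A),.012)
rect('tea',q([(164,290),(360,250),(380,345),(188,389)],*A),.088)
rect('mat',q([(108,128),(302,112),(322,412),(126,430)],*B),.022)
rect('tray',q([(405,133),(595,117),(620,414),(435,432)],*B),.028)
print('mill top',plane(c,q([(390,430)],*A),.174),'salt',plane(c,q([(230,455)],*A),.111))
S=(240,130,5)
print('tri mill',tri(c,q([(390,430)],*A),sc,q([(363,76)],*S)),'salt',tri(c,q([(230,455)],*A),sc,q([(440,246)],*S)))
print('mw front-bottom-left',plane(c,q([(157,172),(500,165)],*A),0.01))
print('mw edge scene',plane(sc,[[257,238]],0.01))
print('pink',plane(c,q([(555,452)],*A),.105), 'jam',plane(c,q([(70,40)],*A),.1),'board',plane(c,q([(42,72),(683,57),(692,442),(46,460)],*B),.018)[:,:2])
for z in(.1,.2,.3,.35): print(z,proj(sc,[[.625,.03,z]]),proj(c,[[.625,.03,z]]))
E
```

```text
caddy [ 0.4603 -0.2587] len [np.float64(0.1937), np.float64(0.1648), np.float64(0.1951), np.float64(0.1638)] ang [ -79.6 -169.7]
tea [ 0.4986 -0.2519] len [np.float64(0.1315), np.float64(0.0636), np.float64(0.1291), np.float64(0.0666)] ang [ -79.4 -169. ]
mat [0.512 0.164] len [np.float64(0.1105), np.float64(0.1681), np.float64(0.1108), np.float64(0.1696)] ang [ -86.6 -177. ]
tray [ 0.5056 -0.0051] len [np.float64(0.1064), np.float64(0.1651), np.float64(0.1029), np.float64(0.1667)] ang [ -86.4 -175.8]
mill top [[ 0.42916144 -0.31435755  0.174     ]] salt [[ 0.41212069 -0.22015844  0.111     ]]
tri mill (array([ 0.42743055, -0.31418625,  0.17110404]), np.float64(0.0032892884214159764)) salt (array([ 0.41214215, -0.22016378,  0.11104454]), np.float64(3.86778398246074e-05))
mw front-bottom-left [[ 0.60452981 -0.17846824  0.01      ]
 [ 0.60286144 -0.42134043  0.01      ]]
mw edge scene [[ 0.61835389 -0.13859871  0.01      ]]
pink [[ 0.40742574 -0.42977729  0.105     ]] jam [[ 0.68425226 -0.12393212  0.1       ]] board [[ 0.62668132  0.26280958]
 [ 0.62461868 -0.10123356]
 [ 0.40934772 -0.1011303 ]
 [ 0.40800135  0.2620036 ]]
0.1 [[272.38193378 245.53249389]] [[198.89691676 183.76462478]]
0.2 [[273.33823976 201.40350138]] [[190.58226748 178.81277282]]
0.3 [[274.41784415 151.71535311]] [[180.38286632 172.73640622]]
0.35 [[275.010634   124.49124503]] [[174.36520097 169.15027845]]
```

The choice is confirmed by the crop: the jar with the green label and dark lid is at top (297,263), not the pink one at (378,262). Next I check the overhangs: the faucet and the microwave.

```bash
python3 - <<'E'
from h import *
c=cam("top"); s=cam("scene")
a=cv2.resize(c["color"][145:205,140:300],(800,300),interpolation=cv2.INTER_CUBIC)
b=cv2.resize(s["color"][80:260,190:300],(366,600),interpolation=cv2.INTER_CUBIC)[:, :]
b2=cv2.resize(b,(183,300))
cv2.imwrite("pics/f.png",cv2.convertScaleAbs(np.vstack([a,np.hstack([cv2.resize(s["color"][205:265,190:350],(800,300),interpolation=cv2.INTER_CUBIC)])]),alpha=1.5))
E
```

```text
(no output)
```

View pics/f.png

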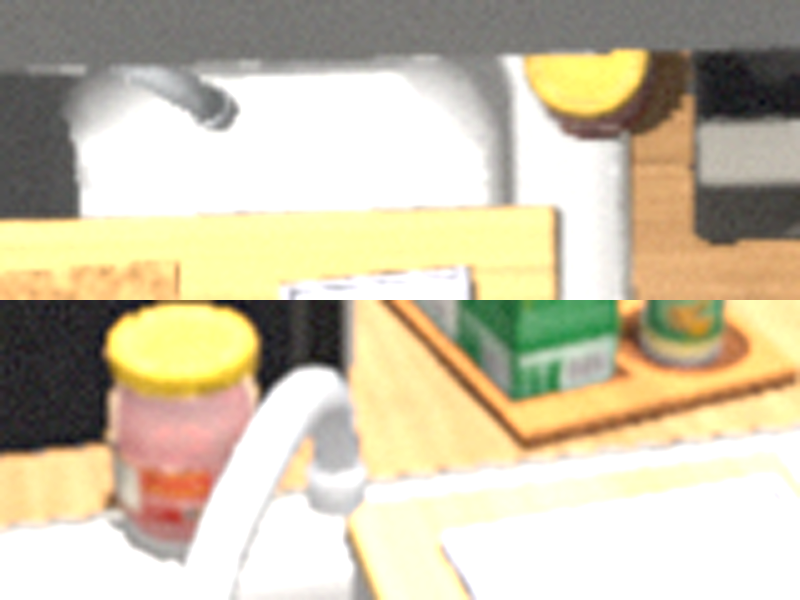

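```bash
python3 - <<'E'
from h import *
c=cam("top"); s=cam("scene")
print('spout',tri(c,[[184.4,168]],s,[[257,240]]))
for z in(.15,.2,.25): print(z,plane(c,[[184.4,168]],z))
# microwave: scene right edge px column vs candidates
for x in (.59,.605,.62,.635):
  for z in(.02,.1,.3): print(x,z,proj(s,[[x,-.178,z]]).round(1),proj(c,[[x,-.178,z]]).round(1))
g=cv2.cvtColor(s["color"],6)
for r in(130,150,180,200,215,225): print(r,g[r,245:268].tolist())
E
```

```text
spout (array([0.6623175 , 0.05887037, 0.13712658]), np.float64(0.001362752960866368))
0.15 [[0.65954254 0.05605964 0.15      ]]
0.2 [[0.65133481 0.0444626  0.2       ]]
0.25 [[0.64312708 0.03286555 0.25      ]]
0.59 0.02 [[264.6 224.9]] [[278.8 197.5]]
0.59 0.1 [[264.9 196.8]] [[278.7 194.9]]
0.59 0.3 [[265.7 116.4]] [[278.4 186.3]]
0.605 0.02 [[258.7 225.6]] [[278.7 192.1]]
0.605 0.1 [[258.8 197.4]] [[278.6 189.1]]
0.605 0.3 [[259.1 116.8]] [[278.2 179.3]]
0.62 0.02 [[252.9 226.3]] [[278.5 186.8]]
0.62 0.1 [[252.8 198. ]] [[278.4 183.4]]
0.62 0.3 [[252.4 117.1]] [[278.  172.2]]
0.635 0.02 [[247. 227.]] [[278.4 181.5]]
0.635 0.1 [[246.7 198.6]] [[278.3 177.7]]
0.635 0.3 [[245.7 117.5]] [[277.8 165.2]]
130 [27, 26, 25, 43, 42, 34, 22, 18, 24, 18, 21, 22, 24, 60, 86, 112, 149, 164, 164, 161, 163, 163, 162]
150 [24, 27, 29, 36, 43, 41, 27, 21, 24, 23, 18, 21, 34, 55, 90, 128, 175, 189, 189, 189, 186, 185, 180]
180 [30, 27, 23, 41, 41, 40, 33, 25, 25, 24, 27, 18, 27, 60, 90, 102, 131, 143, 143, 142, 143, 153, 162]
200 [26, 24, 25, 34, 43, 41, 35, 25, 23, 22, 26, 22, 26, 58, 98, 129, 153, 141, 108, 115, 144, 162, 165]
215 [24, 31, 29, 35, 43, 36, 32, 28, 26, 27, 25, 22, 27, 60, 95, 127, 162, 174, 175, 170, 166, 162, 162]
225 [215, 216, 216, 214, 213, 209, 201, 188, 173, 158, 150, 148, 145, 139, 143, 156, 166, 167, 163, 163, 161, 165, 165]
```

>>> jog_arm:
  delta_pos:
    - [2,-6,4]
    - [5,-12,8]
    - [9,-18,10]
    - [12,-24,10]
    - [15,-30,10]
    - [18,-36,10]
    - [19,-42,10]
    - [19,-48,10]
    - [19,-54,10]
    - [18,-60,10]
    - [17,-66,10]
    - [17,-72,10]
  turn: [0,3,6,9,12,15,18,21,24.5,24.5,24.5,24.5]
  grip: [0,0,0,0,0,0,0,0,0,0,0,0]

```text
time_s: 2.05
position: [0.4304, -0.1182, 0.3229]
tcp_rot: [[-1.0, 0.0, 0.001], [0.0, 1.0, -0.0], [-0.001, -0.0, -1.0]]
force: [1.5, -0.0, 0.3]
opening: 1.001
grasp_force: 0.0
```

>>> jog_arm:
  delta_pos:
    - [0,-5,0]
    - [0,-10,0]
    - [0,-14,-3]
    - [0,-16.3,-6]
    - [0,-16.3,-6]
  turn: [0,0,0,0,0]
  grip: [0,0,0,0,0]

```text
time_s: 2.68
position: [0.4297, -0.2797, 0.2605]
tcp_rot: [[-1.0, 0.003, -0.004], [0.003, 1.0, 0.004], [0.004, 0.004, -1.0]]
force: [0.1, 0.3, -0.1]
opening: 1.004
grasp_force: 0.0
```

```bash
python3 - <<'E'
from h import *
s=read_state(); print(s["time_s"],np.round(s["position"],4),np.round(s["tcp_rot"],3).tolist(),np.round(s["joint_positions"],1),np.round(s["force"],1))
w=cam("wrist"); cv2.imwrite("pics/w1.png",w["color"])
for P in ([.429,-.314,.176],[.412,-.219,.111],[.4991,-.2517,.088]): print(proj(w,P))
E
```

```text
2.675 [ 0.4297 -0.2797  0.2605] [[-1.0, 0.003, -0.004], [0.003, 1.0, 0.004], [0.004, 0.004, -1.0]] [ -45.6   19.    95.1    0.    66.2 -135.4] [ 0.1  0.3 -0.1]
[[236.13848888 219.23104829]]
[[343.47484069 180.49288347]]
[[305.31635293 254.80316006]]
```

View pics/w1.png

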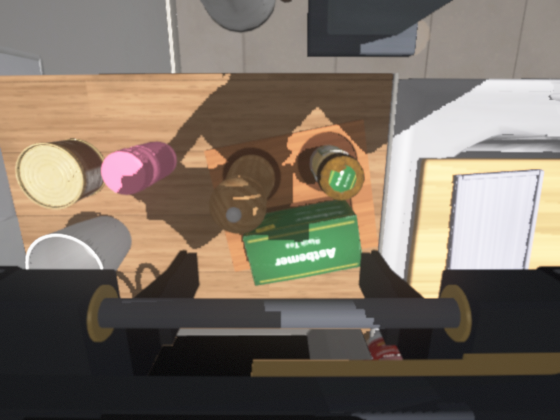

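The wrist view shows the mill button at (234,215) and the salt lid at (343,178), both within 2 mm of prediction. I'm going down on the mill.

>>> jog_arm:
  delta_pos:
    - [-0.1,-3.4,0]
    - [-0.1,-3.4,-3]
    - [-0.1,-3.4,-7]
    - [-0.1,-3.4,-11]
    - [-0.1,-3.4,-13.5]
    - [-0.1,-3.4,-13.5]
    - [-0.1,-3.4,-13.5]
  turn: [0,0,0,0,0,0,0]
  grip: [0,0,0,0,0,0,0]

```text
time_s: 3.6
position: [0.4312, -0.3136, 0.1294]
tcp_rot: [[-1.0, -0.001, 0.002], [-0.001, 1.0, -0.002], [-0.002, -0.002, -1.0]]
force: [-0.2, -0.5, 0.6]
opening: 0.996
grasp_force: 0.0
```

>>> jog_arm:
  delta_pos:
    - [0,0,0]
    - [0,0,0]
    - [0,0,0]
    - [0,0,0]
    - [0,0,0]
    - [0,0,0]
  turn: [0,0,0,0,0,0]
  grip: [1,1,1,1,1,1]

```text
time_s: 4.35
position: [0.4299, -0.3134, 0.1276]
tcp_rot: [[-1.0, 0.0, -0.0], [0.0, 1.0, 0.0], [0.0, 0.0, -1.0]]
force: [-0.3, 0.5, 0.7]
opening: 0.547
grasp_force: 30.0
```

>>> jog_arm:
  delta_pos:
    - [0,0,2]
    - [0,0,6]
    - [0,0,11]
    - [0,0,15]
    - [0,4,16]
    - [0,8,16]
    - [1,12,16]
    - [2,17,16]
    - [4,22,16]
    - [6,27,16]
    - [8,32,16]
    - [8,32,16]
  turn: [0,0,0,0,0,0,0,0,0,0,0,0]
  grip: [1,1,1,1,1,1,1,1,1,1,1,1]

```text
time_s: 5.85
position: [0.5103, 0.0101, 0.2869]
tcp_rot: [[-1.0, -0.006, -0.001], [-0.006, 1.0, 0.001], [0.001, 0.001, -1.0]]
force: [-1.1, -0.6, -2.0]
opening: 0.539
grasp_force: 30.0
```

>>> jog_arm:
  delta_pos:
    - [1,4,0]
    - [2,8,0]
    - [3,12,0]
    - [4.5,15.6,0]
    - [4.5,15.6,-1]
    - [4.5,15.6,-5]
    - [4.5,15.6,-9]
    - [4.5,15.6,-12]
    - [4.5,15.6,-13]
    - [4.5,15.6,-13.8]
    - [4.5,15.6,-14]
    - [4.5,15.6,-14]
  turn: [0,0,0,0,0,0,0,0,0,0,0,0]
  grip: [1,1,1,1,1,1,1,1,1,1,1,1]

```text
time_s: 7.35
position: [0.5556, 0.1626, 0.1484]
tcp_rot: [[-1.0, 0.0, 0.002], [0.0, 1.0, 0.0], [-0.002, 0.0, -1.0]]
force: [-0.4, -0.6, -1.5]
opening: 0.542
grasp_force: 30.0
```

```bash
python3 - <<'E'
from h import *
s=read_state(); print(s["time_s"],np.round(s["position"],4),np.round(s["force"],1))
c=cam("scene"); a=c["color"][200:400,230:430]; cv2.imwrite("pics/s2.png",cv2.resize(a,None,fx=3,fy=3,interpolation=2))
E
```

```text
7.35 [0.5556 0.1626 0.1484] [-0.4 -0.6 -1.5]
```

View pics/s2.png

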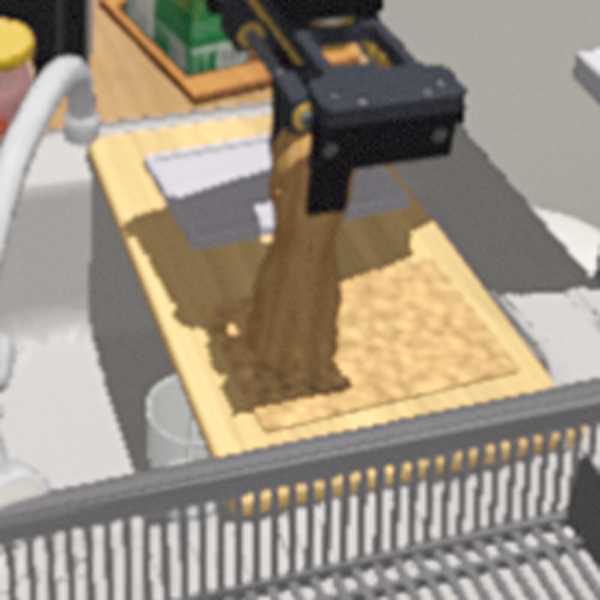

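The mill hangs just over the far half of the mat, its foot at crop (300,375). I'm lowering it to contact.

>>> jog_arm:
  delta_pos:
    - [0,0,-0.2]
    - [0,0,-0.4]
    - [0,0,-0.4]
  turn: [0,0,0]
  grip: [1,1,1]

```text
time_s: 7.78
position: [0.5551, 0.1627, 0.1437]
tcp_rot: [[-1.0, 0.0, 0.0], [0.0, 1.0, -0.0], [-0.0, -0.0, -1.0]]
force: [0.1, -0.4, -1.5]
opening: 0.545
grasp_force: 30.0
```

>>> jog_arm:
  delta_pos:
    - [0,0,-0.1]
    - [0,0,-0.15]
    - [0,0,-0.15]
  turn: [0,0,0]
  grip: [1,1,1]

```text
time_s: 8.15
position: [0.556, 0.1627, 0.1436]
tcp_rot: [[-1.0, 0.0, 0.003], [0.0, 1.0, 0.0], [-0.003, 0.0, -1.0]]
force: [-1.1, -0.6, 7.8]
opening: 0.541
grasp_force: 30.0
```

>>> jog_arm:
  delta_pos:
    - [0,0,0.05]
    - [0,0,0.05]
    - [0,0,0.05]
    - [0,0,0.05]
    - [0,0,3]
    - [0,0,7]
    - [0,0,11]
    - [0,-3,13]
    - [-2,-8,14]
    - [-4,-13,14]
    - [-6,-18,14]
    - [-8,-23,14]
  turn: [0,0,0,0,0,0,0,0,0,0,0,0]
  grip: [0,0,0,0,0,0,0,0,0,0,0,0]

```text
time_s: 9.65
position: [0.4742, -0.0687, 0.2821]
tcp_rot: [[-1.0, -0.0, 0.0], [-0.0, 1.0, -0.0], [-0.0, -0.0, -1.0]]
force: [0.5, -0.5, 0.6]
opening: 0.998
grasp_force: 0.0
```

>>> jog_arm:
  delta_pos:
    - [-2,-5,0]
    - [-4,-10,0]
    - [-6.2,-15.1,0]
    - [-6.2,-15.1,-4]
    - [-6.2,-15.1,-9]
    - [-6.2,-15.1,-11]
    - [-6.2,-15.1,-11]
    - [-6.2,-15.1,-11]
  turn: [0,0,0,0,0,0,0,0]
  grip: [0,0,0,0,0,0,0,0]

```text
time_s: 10.65
position: [0.4137, -0.2188, 0.1728]
tcp_rot: [[-1.0, 0.0, 0.001], [0.0, 1.0, -0.001], [-0.001, -0.001, -1.0]]
force: [-0.2, 0.5, -0.1]
opening: 1.0
grasp_force: 0.0
```

```bash
python3 - <<'E'
from h import *
w=cam("wrist"); cv2.imwrite("pics/w2.png",w["color"]); s=read_state(); print(np.round(s["position"],4))
print(proj(w,[[.4115,-.2197,.111],[.4991,-.2517,.088],[.4285,-.3137,.006]]))
E
```

```text
[ 0.4138 -0.2189  0.1731]
[[279.64795267 226.72521905]
 [242.2410713  313.85962236]
 [188.17102151 207.76683874]]
```

View pics/w2.png

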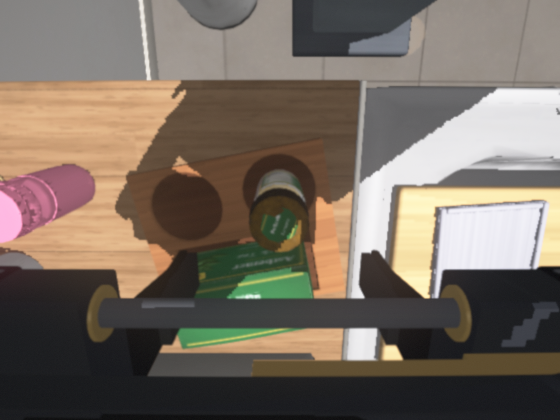

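The salt lid is at (279,223) and the empty recess at (187,206), both as predicted. Descending on the salt.

>>> jog_arm:
  delta_pos:
    - [-0.2,0,-3]
    - [-0.2,0,-7]
    - [-0.2,0,-10]
    - [-0.2,0,-11]
    - [-0.2,0,-11]
    - [-0.2,0,-11]
    - [-0.2,0,-11]
    - [-0.2,0,-11]
    - [-0.2,0,-11]
    - [-0.2,0,-11]
    - [-0.2,0,-11]
  turn: [0,0,0,0,0,0,0,0,0,0,0]
  grip: [0,0,0,0,0,1,1,1,1,1,1]

```text
time_s: 12.08
position: [0.411, -0.2184, 0.0621]
tcp_rot: [[-1.0, 0.0, 0.0], [0.0, 1.0, -0.0], [-0.0, -0.0, -1.0]]
force: [0.3, -0.1, 1.6]
opening: 0.504
grasp_force: 30.0
```

>>> jog_arm:
  delta_pos:
    - [0,0,2]
    - [0,0,6]
    - [0,0,10]
    - [0,3,12]
    - [0,8,12]
    - [1,13,12]
    - [2,18,12]
    - [3,23,12]
    - [4,28,12]
    - [5,33,12]
    - [5.5,38,12]
    - [5.5,38,10]
  turn: [0,0,0,0,0,0,0,0,0,0,0,0]
  grip: [1,1,1,1,1,1,1,1,1,1,1,1]

```text
time_s: 13.58
position: [0.4672, 0.1651, 0.1627]
tcp_rot: [[-1.0, -0.005, 0.004], [-0.005, 1.0, 0.001], [-0.004, 0.001, -1.0]]
force: [-0.5, -1.6, -2.0]
opening: 0.5
grasp_force: 30.0
```

>>> jog_arm:
  delta_pos:
    - [0,0,-3]
    - [0,0,-6]
    - [0,0,-8]
    - [0,0,-8]
  turn: [0,0,0,0]
  grip: [1,1,1,1]

```text
time_s: 14.08
position: [0.4644, 0.1615, 0.0805]
tcp_rot: [[-1.0, 0.0, -0.005], [0.0, 1.0, -0.001], [0.005, -0.001, -1.0]]
force: [0.7, 0.2, -0.4]
opening: 0.502
grasp_force: 30.0
```

>>> jog_arm:
  delta_pos:
    - [0,0,-0.1]
    - [0,0,-0.25]
    - [0,0,-0.25]
  turn: [0,0,0]
  grip: [1,1,1]

```text
time_s: 14.45
position: [0.4664, 0.1617, 0.0802]
tcp_rot: [[-1.0, 0.0, 0.001], [0.0, 1.0, 0.0], [-0.001, 0.0, -1.0]]
force: [0.0, -0.3, -1.3]
opening: 0.497
grasp_force: 30.0
```

>>> jog_arm:
  delta_pos:
    - [0,0,-0.1]
    - [0,0,-0.2]
    - [0,0,-0.2]
  turn: [0,0,0]
  grip: [1,1,1]

```text
time_s: 14.82
position: [0.4662, 0.1617, 0.0781]
tcp_rot: [[-1.0, 0.0, 0.001], [0.0, 1.0, 0.0], [-0.001, 0.0, -1.0]]
force: [0.1, 0.5, 4.2]
opening: 0.496
grasp_force: 30.0
```

>>> jog_arm:
  delta_pos:
    - [0,0,0]
    - [0,0,0]
    - [0,0,0]
    - [0,0,1]
    - [0,0,5]
    - [0,0,10]
    - [0,-2,15]
    - [0,-7,17]
    - [0,-12,17]
    - [0,-17,17]
    - [0,-22,17]
    - [0,-27,17]
  turn: [0,0,0,0,0,0,0,-5,-14,-23,-32,-41]
  grip: [0,0,0,0,0,0,0,0,0,0,0,0]

```text
time_s: 16.32
position: [0.4657, -0.1099, 0.2483]
tcp_rot: [[-0.751, 0.66, 0.001], [0.66, 0.751, -0.0], [-0.001, 0.0, -1.0]]
force: [0.5, -0.9, 0.5]
opening: 0.999
grasp_force: 0.0
```

>>> jog_arm:
  delta_pos:
    - [0.5,-5,0]
    - [1.5,-10,0]
    - [2,-14.5,0]
    - [2,-14.5,-2]
    - [2,-14.5,-5]
    - [2,-14.5,-5]
  turn: [-9,-18,-27,-36,-38.6,-38.6]
  grip: [0,0,0,0,0,0]

```text
time_s: 17.08
position: [0.4843, -0.2523, 0.1961]
tcp_rot: [[-0.181, 0.984, -0.004], [0.984, 0.181, 0.003], [0.004, -0.004, -1.0]]
force: [0.4, -0.0, 0.1]
opening: 0.995
grasp_force: 0.0
```

```bash
python3 - <<'E'
from h import *
s=read_state(); print(s["time_s"],np.round(s["position"],4),np.round(s["tcp_rot"],3).tolist(),np.round(s["joint_positions"],1))
w=cam("wrist"); t=cam("top"); cv2.imwrite("pics/w3.png",np.hstack([w["color"][:,:,:]]))
m=cv2.inRange(cv2.cvtColor(w["color"],40),(45,90,30),(85,255,255))
cs=cv2.findContours(m,0,2)[0]; k=max(cs,key=cv2.contourArea); print(cv2.contourArea(k))
m2=cv2.inRange(cv2.cvtColor(t["color"],40),(45,90,30),(85,255,255)); ks=[k for k in cv2.findContours(m2,0,2)[0] if cv2.contourArea(k)>200]
for k in ks: r=cv2.minAreaRect(k); print(r)
x=np.array([.9836,.1805,0]);y=np.array([-.1805,.9836,0]);C=np.array([.4991,-.2517,.088])
print(proj(w,[C+.033*a*x+.064*b*y for a,b in((1,1),(1,-1),(-1,-1),(-1,1))]).round(1).tolist())
E
```

```text
17.075 [ 0.4843 -0.2523  0.1961] [[-0.181, 0.984, -0.004], [0.984, 0.181, 0.003], [0.004, -0.004, -1.0]] [-39.2  26.2  94.9   0.   59.2 -49.6]
5601.5
[[339.7, 134.6], [332.1, 279.8], [259.1, 279.7], [256.3, 134.6]]
```

View pics/w3.png

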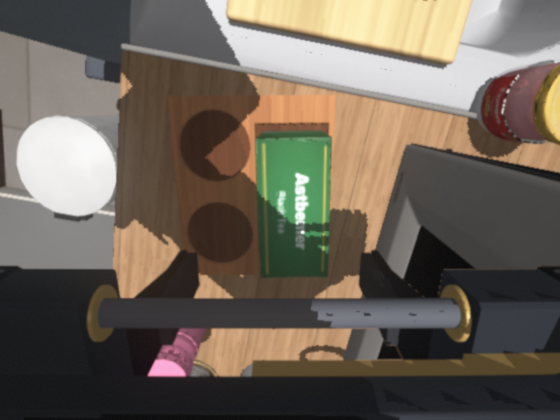

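The wrist view shows the tea box top from (257,137) to (331,276), nearly aligned with the fingers. I'm measuring it precisely.

```bash
python3 - <<'E'
from h import *
w=cam("wrist")
h=cv2.cvtColor(w["color"],40); m=cv2.inRange(h,(40,80,15),(95,255,255)); m[:,:230]=0;m[:,360:]=0; m=cv2.morphologyEx(m,3,np.ones((9,9)))
k=max(cv2.findContours(m,0,2)[0],key=cv2.contourArea)
P=plane(w,k.reshape(-1,2).astype(float),.088)[:,:2]
r=cv2.minAreaRect((P*1000).astype(np.float32)); print(r, cv2.boundingRect(k))
b=cv2.boxPoints(r)/1000; print(b.round(4).tolist()); print(h[200,325:345].tolist())
E
```

```text
((496.1870422363281, -249.78692626953125), (60.700016021728516, 125.49771118164062), 11.39543342590332) (254, 131, 75, 143)
[[0.45399999618530273, -0.19429999589920044], [0.4787999987602234, -0.3172999918460846], [0.5382999777793884, -0.3052999973297119], [0.5134999752044678, -0.18230000138282776]]
[[64, 108, 146], [49, 88, 139], [19, 112, 166], [14, 124, 201], [14, 111, 204], [14, 104, 199], [15, 104, 197], [15, 104, 196], [15, 104, 198], [15, 105, 195], [15, 106, 195], [15, 105, 196], [15, 104, 202], [15, 100, 210], [15, 100, 210], [15, 100, 210], [15, 99, 208], [15, 101, 209], [15, 102, 208], [15, 103, 204]]
```

>>> jog_arm:
  delta_pos:
    - [0.9,0,0]
    - [1.0,0,-3]
    - [1.0,0,-7]
    - [1.0,0,-10]
    - [1.0,0,-10]
    - [1.0,0,-10]
  turn: [0.5,0.5,0.5,0.5,0.5,0.5]
  grip: [0,0,0,0,0,0]

```text
time_s: 17.98
position: [0.4974, -0.254, 0.0989]
tcp_rot: [[-0.189, 0.982, 0.002], [0.982, 0.189, -0.002], [-0.002, 0.002, -1.0]]
force: [0.8, -0.4, -0.3]
opening: 0.995
grasp_force: 0.0
```

>>> jog_arm:
  delta_pos:
    - [-0.3,0.2,0]
    - [-0.3,0.2,-1.5]
    - [-0.3,0.2,-3.5]
    - [-0.3,0.2,-5]
    - [-0.3,0.2,-5.8]
    - [-0.3,0.2,-5.8]
  turn: [0,0,0,0,0,0]
  grip: [0,0,0,0,0,0]

```text
time_s: 18.73
position: [0.4927, -0.2511, 0.0389]
tcp_rot: [[-0.189, 0.982, -0.001], [0.982, 0.189, 0.001], [0.001, -0.001, -1.0]]
force: [-0.5, 0.0, -0.1]
opening: 0.999
grasp_force: 0.0
```

>>> jog_arm:
  delta_pos:
    - [0,0,0]
    - [0,0,0]
    - [0,0,0]
    - [0,0,0]
  turn: [0,0,0,0]
  grip: [0.3,1,1,1]

```text
time_s: 19.23
position: [0.4965, -0.2517, 0.0408]
tcp_rot: [[-0.187, 0.982, 0.007], [0.982, 0.187, -0.002], [-0.004, 0.007, -1.0]]
force: [6.6, 3.3, 2.4]
opening: 0.759
grasp_force: 29.9
```

>>> jog_arm:
  delta_pos:
    - [0,0,1]
    - [0,0,4]
    - [-1,0,8]
    - [-2,1,12]
    - [-2,5,13]
    - [-1,9,13]
    - [0,13,13]
    - [0,17,13]
    - [1,21,13]
    - [1,24,13]
    - [1,24.5,13]
    - [1,24.5,13]
  turn: [0,0,0,5,14,23,32,41,50,59,68,77]
  grip: [1,1,1,1,1,1,1,1,1,1,1,1]

```text
time_s: 20.72
position: [0.5021, -0.0054, 0.1696]
tcp_rot: [[-1.0, 0.03, -0.001], [0.03, 1.0, -0.0], [0.001, -0.0, -1.0]]
force: [0.0, -0.3, -1.9]
opening: 0.756
grasp_force: 29.9
```

>>> jog_arm:
  delta_pos:
    - [0,0,-1]
    - [0,0,-3]
    - [0,0,-4]
    - [0,0,-4]
  turn: [6,6,6,6]
  grip: [1,1,1,1]

```text
time_s: 21.22
position: [0.5022, -0.0063, 0.129]
tcp_rot: [[-0.998, -0.068, -0.002], [-0.068, 0.998, 0.0], [0.002, 0.001, -1.0]]
force: [-0.2, -0.7, -1.9]
opening: 0.757
grasp_force: 29.9
```

```bash
cat > tea.py <<'E'
from h import *
import sys
zt=float(sys.argv[1])
s=read_state(); print(s["time_s"],np.round(s["position"],4),'yaw',np.degrees(np.arctan2(s["tcp_rot"][1][1],s["tcp_rot"][0][1])),np.round(s["force"],1))
w=cam("wrist"); cv2.imwrite(sys.argv[2],w["color"])
h=cv2.cvtColor(w["color"],40); m=cv2.inRange(h,(40,80,15),(95,255,255)); m=cv2.morphologyEx(m,3,np.ones((9,9)))
k=max(cv2.findContours(m,0,2)[0],key=cv2.contourArea); print(cv2.boundingRect(k))
p=s["position"]; x=np.array([.998,.068,0]);y=np.array([-.068,.998,0]);C=np.array([.5056,-.0051,.028])
print('tray inner corners',proj(w,[C+.078*a*x+.047*b*y for a,b in((1,1),(1,-1),(-1,-1),(-1,1))]).round(0).tolist())
E
python3 tea.py .1 pics/w4.png
```

```text
21.225 [ 0.5022 -0.0063  0.129 ] yaw 93.88470981785491 [-0.2 -0.7 -1.9]
(196, 150, 166, 149)
tray inner corners [[334.0, 300.0], [229.0, 300.0], [220.0, 120.0], [343.0, 120.0]]
```

View pics/w4.png

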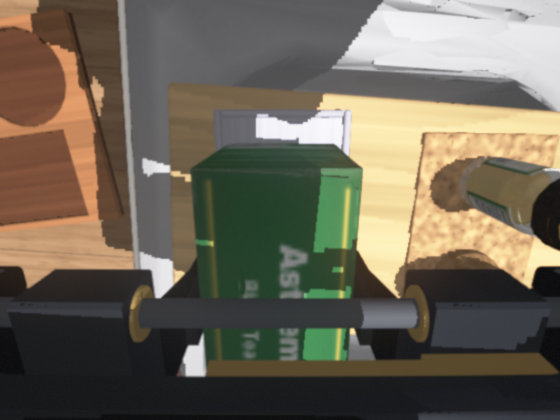

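The box hangs in line above the tray: the tray's near rim runs from (214,111) to (351,111), and the box's near top edge lies at row 169. I'm computing the lengthwise offset.

```bash
python3 - <<'E'
from h import *
w=cam("wrist")
print('near top edge',plane(w,[[195,170],[360,168]],.177),'near bottom',plane(w,[[218,146],[342,146]],.095),'tray near outer',plane(w,[[214,111],[351,111]],.028))
g=w["color"][:,:,:]; 
for c in(230,280,330): print(c,g[135:185:1,c].sum(1).tolist())
E
```

```text
near top edge [[ 0.44285345 -0.04082831  0.177     ]
 [ 0.43832798  0.01587553  0.177     ]] near bottom [[ 0.44356044 -0.04716908  0.095     ]
 [ 0.43870391  0.02469058  0.095     ]] tray near outer [[ 0.42525862 -0.06215329  0.028     ]
 [ 0.41825659  0.04131813  0.028     ]]
230 [304, 304, 306, 305, 305, 304, 304, 304, 290, 262, 237, 233, 230, 206, 170, 157, 157, 166, 167, 156, 146, 143, 143, 145, 152, 156, 147, 143, 141, 143, 142, 136, 138, 151, 172, 182, 166, 148, 144, 144, 142, 142, 139, 139, 142, 141, 143, 140, 136, 138]
280 [725, 711, 625, 443, 342, 326, 319, 299, 269, 254, 255, 266, 252, 220, 194, 186, 190, 198, 196, 195, 187, 181, 177, 181, 183, 183, 171, 168, 163, 166, 163, 160, 157, 172, 176, 181, 186, 200, 192, 175, 162, 163, 158, 158, 155, 155, 156, 155, 152, 154]
330 [741, 741, 741, 741, 741, 741, 738, 723, 593, 340, 226, 233, 252, 261, 235, 221, 220, 227, 235, 232, 232, 220, 210, 206, 210, 215, 217, 211, 211, 211, 212, 207, 231, 308, 368, 376, 376, 361, 292, 221, 205, 248, 292, 314, 317, 317, 316, 315, 317, 317]
```

>>> jog_arm:
  delta_pos:
    - [0.1,0.15,-2]
    - [0.1,0.15,-4]
    - [0.1,0.15,-5.5]
    - [0.1,0.15,-6.3]
    - [0.1,0.15,-6.6]
    - [0.1,0.15,-6.6]
  turn: [0,0,0,0,0,0]
  grip: [1,1,1,1,1,1]

```text
time_s: 22.08
position: [0.5042, -0.0049, 0.0637]
tcp_rot: [[-0.998, -0.068, 0.0], [-0.068, 0.998, -0.0], [-0.0, -0.0, -1.0]]
force: [-0.3, -0.3, -3.0]
opening: 0.751
grasp_force: 29.9
```

>>> jog_arm:
  delta_pos:
    - [0,0,-0.1]
    - [0,0,-0.3]
    - [0,0,-0.3]
  turn: [0,0,0]
  grip: [1,1,1]

```text
time_s: 22.45
position: [0.504, -0.0048, 0.0606]
tcp_rot: [[-0.998, -0.068, -0.0], [-0.068, 0.998, -0.0], [0.0, -0.0, -1.0]]
force: [0.2, 0.1, -1.6]
opening: 0.752
grasp_force: 29.9
```

>>> jog_arm:
  delta_pos:
    - [0,0,-0.1]
    - [0,0,-0.2]
    - [0,0,-0.2]
  turn: [0,0,0]
  grip: [1,1,1]

```text
time_s: 22.82
position: [0.504, -0.0048, 0.0586]
tcp_rot: [[-0.998, -0.068, 0.0], [-0.068, 0.998, -0.0], [-0.0, -0.0, -1.0]]
force: [-0.5, 0.1, 0.2]
opening: 0.755
grasp_force: 29.9
```

>>> jog_arm:
  delta_pos:
    - [0,0,-0.1]
    - [0,0,-0.15]
    - [0,0,-0.15]
  turn: [0,0,0]
  grip: [1,1,1]

```text
time_s: 23.2
position: [0.504, -0.0047, 0.0583]
tcp_rot: [[-0.998, -0.068, 0.001], [-0.068, 0.998, -0.0], [-0.001, -0.0, -1.0]]
force: [-2.5, 2.1, 11.2]
opening: 0.756
grasp_force: 30.0
```

>>> jog_arm:
  delta_pos:
    - [0,0,0.1]
    - [0,0,0.1]
    - [0,0,0.1]
    - [0,0,2]
    - [0,0,6]
    - [0,0,11]
    - [0,0,15]
    - [-1,5,15]
    - [-2,10,15]
    - [-3.8,15,15]
    - [-3.8,16.6,15]
    - [-3.8,16.6,15]
  turn: [0,0,0,0,0,0,0,-2,-4,-4,-4,-4]
  grip: [0,0,0,0,0,0,0,0,0,0,0,0]

```text
time_s: 24.7
position: [0.4664, 0.1617, 0.207]
tcp_rot: [[-1.0, -0.0, 0.001], [-0.0, 1.0, -0.0], [-0.001, -0.0, -1.0]]
force: [0.9, -0.2, -0.0]
opening: 1.003
grasp_force: 0.0
```

```bash
python3 - <<'E'
from h import *
s=read_state(); print(np.round(s["position"],4))
w=cam("wrist"); sc=cam("scene"); t=cam("top")
cv2.imwrite("pics/chk.png",np.vstack([np.hstack([w["color"][60:300,80:480]]),np.hstack([cv2.resize(t["color"][175:275,115:315],(400,200)) ])]))
print(proj(w,[[.4665,.1617,.127],[.555,.163,.198]]))
h=cv2.cvtColor(t["color"],40); m=cv2.inRange(h,(45,90,20),(90,255,255)); m=cv2.morphologyEx(m,3,np.ones((7,7)))
k=max(cv2.findContours(m,0,2)[0],key=cv2.contourArea); P=plane(t,k.reshape(-1,2).astype(float),.105)[:,:2]
print(cv2.minAreaRect((P*1000).astype(np.float32)))
E
```

```text
[0.4664 0.1617 0.207 ]
[[280.65887622 221.59810599]
 [282.97651867 387.17526957]]
((505.2488098144531, -9.342338562011719), (121.23563385009766, 64.85846710205078), 3.798413038253784)
```

View pics/chk.png

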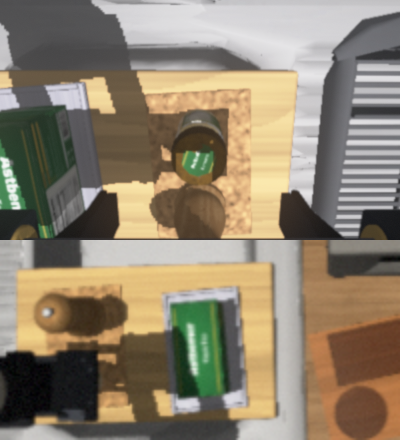

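The box sits square in the tray (angle 3.8°, within a few mm of the middle), and the mill and salt stand upright on the mat, with the salt lid at (278,223). Picking the salt.

>>> jog_arm:
  delta_pos:
    - [0,0,-4]
    - [0,0,-8]
    - [0,0,-11.5]
    - [0,0,-12.8]
    - [0,0,-12.8]
    - [0,0,-12.8]
    - [0,0,-12.8]
    - [0,0,-12.8]
    - [0,0,-12.8]
    - [0,0,-12.8]
  turn: [0,0,0,0,0,0,0,0,0,0]
  grip: [0,0,0,0,0,1,1,1,1,1]

```text
time_s: 26.1
position: [0.466, 0.1612, 0.0792]
tcp_rot: [[-1.0, 0.002, 0.0], [0.002, 1.0, 0.0], [-0.0, 0.0, -1.0]]
force: [0.2, 0.9, -0.5]
opening: 0.516
grasp_force: 0.1
```

>>> jog_arm:
  delta_pos:
    - [0,0,0]
    - [0,0,1]
    - [0,0,5]
    - [0,0,9]
    - [0,-2,12]
    - [0,-7,13]
    - [0,-12,13]
    - [-1,-17,13]
    - [-2,-22,13]
    - [-3,-27,13]
    - [-4,-32,13]
    - [-5,-36,13]
  turn: [0,0,0,0,0,0,0,0,0,0,0,0]
  grip: [1,1,1,1,1,1,1,1,1,1,1,1]

```text
time_s: 27.6
position: [0.4154, -0.2008, 0.2095]
tcp_rot: [[-1.0, 0.003, 0.001], [0.003, 1.0, -0.001], [-0.001, -0.001, -1.0]]
force: [0.2, 0.4, -1.3]
opening: 0.499
grasp_force: 30.0
```

>>> jog_arm:
  delta_pos:
    - [-0.4,-2,0]
    - [-0.4,-2,0]
    - [-0.4,-2,-3]
    - [-0.4,-2,-6]
    - [-0.4,-2,-6]
    - [-0.4,-2,-6]
  turn: [0,0,0,0,0,0]
  grip: [1,1,1,1,1,1]

```text
time_s: 28.35
position: [0.4125, -0.2184, 0.1498]
tcp_rot: [[-1.0, 0.001, 0.001], [0.001, 1.0, -0.0], [-0.001, -0.0, -1.0]]
force: [0.3, -0.6, -1.0]
opening: 0.5
grasp_force: 30.0
```

>>> jog_arm:
  delta_pos:
    - [-0.05,-0.05,-3]
    - [-0.05,-0.05,-6]
    - [-0.05,-0.05,-7.7]
    - [-0.05,-0.05,-8.2]
    - [-0.05,-0.05,-8.4]
    - [-0.05,-0.05,-8.4]
  turn: [0,0,0,0,0,0]
  grip: [1,1,1,1,1,1]

```text
time_s: 29.1
position: [0.4121, -0.2197, 0.0659]
tcp_rot: [[-1.0, 0.002, 0.001], [0.002, 1.0, -0.001], [-0.001, -0.001, -1.0]]
force: [0.1, -0.2, -0.6]
opening: 0.497
grasp_force: 30.0
```

>>> jog_arm:
  delta_pos:
    - [0,0,-0.1]
    - [0,0,-0.2]
    - [0,0,-0.2]
  turn: [0,0,0]
  grip: [1,1,1]

```text
time_s: 29.48
position: [0.4116, -0.2194, 0.0632]
tcp_rot: [[-1.0, 0.002, 0.0], [0.002, 1.0, -0.0], [-0.0, -0.0, -1.0]]
force: [0.2, 0.3, 0.4]
opening: 0.503
grasp_force: 30.0
```

>>> jog_arm:
  delta_pos:
    - [0,0,-0.1]
    - [0,0,-0.2]
    - [0,0,-0.2]
  turn: [0,0,0]
  grip: [1,1,1]

```text
time_s: 29.85
position: [0.4117, -0.2194, 0.063]
tcp_rot: [[-1.0, 0.002, 0.001], [0.002, 1.0, -0.001], [-0.001, -0.001, -1.0]]
force: [-1.7, 2.8, 18.9]
opening: 0.501
grasp_force: 30.0
```

>>> jog_arm:
  delta_pos:
    - [0,0,0.15]
    - [0,0,0.15]
    - [0,0,0.15]
    - [0,0,0.15]
    - [0,0,3]
    - [0,0,8]
    - [0,0,13]
    - [0,3,18]
    - [2,8,22]
    - [4,13,23]
    - [6,18,23]
    - [8,23,23]
  turn: [0,0,0,0,0,0,0,0,0,0,0,0]
  grip: [0,0,0,0,0,0,0,0,0,0,0,0]

```text
time_s: 31.35
position: [0.4919, 0.0123, 0.2912]
tcp_rot: [[-1.0, 0.002, 0.001], [0.002, 1.0, -0.0], [-0.001, -0.0, -1.0]]
force: [0.4, -0.5, -0.2]
opening: 1.0
grasp_force: 0.0
```

>>> jog_arm:
  delta_pos:
    - [2,5,0]
    - [4,10,0]
    - [6.4,15.2,0]
    - [6.4,15.2,0]
    - [6.4,15.2,-4]
    - [6.4,15.2,-6]
    - [6.4,15.2,-6]
  turn: [0,0,0,0,0,0,0]
  grip: [0,0,0,0,0,0,0]

```text
time_s: 32.22
position: [0.5536, 0.1616, 0.229]
tcp_rot: [[-1.0, 0.003, -0.006], [0.003, 1.0, -0.001], [0.006, -0.001, -1.0]]
force: [0.3, -0.4, 0.7]
opening: 1.0
grasp_force: 0.0
```

```bash
python3 - <<'E'
from h import *
s=read_state(); print(s["time_s"],np.round(s["position"],4))
t=cam("top"); cv2.imwrite("pics/t5.png",np.hstack([cv2.resize(t["color"][205:295,255:375],None,fx=5,fy=5,interpolation=2)]))
w=cam("wrist"); print(proj(w,[[.555,.163,.192]]), proj(t,[[.4117,-.2194,.111],[.4117,-.219,.006]]))
g=cv2.inRange(cv2.cvtColor(w["color"],40),(5,60,60),(25,255,255))
E
```

```text
32.225 [0.5536 0.1616 0.229 ]
[[282.92248157 242.51607126]] [[296.83312267 263.54863951]
 [295.18252407 260.6973893 ]]
```

View pics/t5.png

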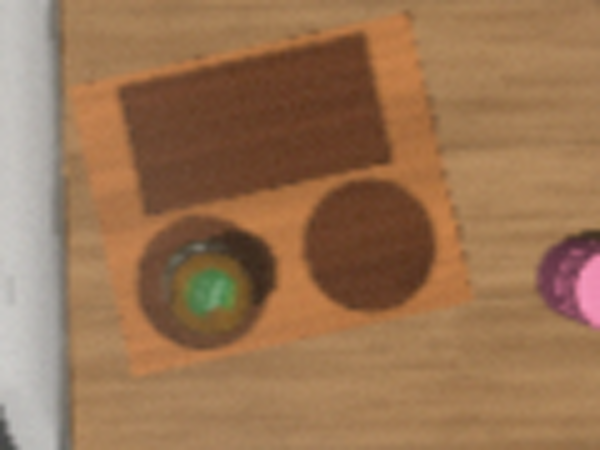

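The salt stands upright in its recess: the lid is at crop (211,291), the recess centre at (207,283), and the empty mill recess at (370,245). I'm taking the two recess centres from this view.

```bash
python3 - <<'E'
from h import *
t=cam("top"); q=lambda p:[[(p[0]+.5)/5-.5+255,(p[1]+.5)/5-.5+205]]
print(plane(t,q((211,291)),.111),plane(t,q((207,283)),.012),plane(t,q((370,245)),.012))
E
```

```text
[[ 0.41360602 -0.21937145  0.111     ]] [[ 0.41065871 -0.22103762  0.012     ]] [[ 0.42923702 -0.31289936  0.012     ]]
```

>>> jog_arm:
  delta_pos:
    - [0.15,0.1,-3]
    - [0.15,0.1,-6]
    - [0.15,0.1,-8.3]
    - [0.15,0.1,-8.5]
    - [0.15,0.1,-8.5]
    - [0.15,0.1,-8.5]
    - [0.15,0.1,-8.5]
    - [0.15,0.1,-8.5]
    - [0.15,0.1,-8.5]
    - [0.15,0.1,-8.5]
    - [0.15,0.1,-8.5]
  turn: [0,0,0,0,0,0,0,0,0,0,0]
  grip: [0,0,0,0,0,1,1,1,1,1,1]

```text
time_s: 33.75
position: [0.557, 0.1636, 0.1461]
tcp_rot: [[-1.0, 0.002, -0.0], [0.002, 1.0, -0.0], [0.0, -0.0, -1.0]]
force: [-0.1, -0.6, 1.3]
opening: 0.545
grasp_force: 30.0
```

>>> jog_arm:
  delta_pos:
    - [0,0,1]
    - [0,0,5]
    - [0,0,10]
    - [0,-2,14]
    - [-1,-7,16]
    - [-3,-12,16]
    - [-5,-17,16]
    - [-7,-22,16]
    - [-9,-27,16]
    - [-10.5,-32,16]
    - [-11.5,-37,16]
    - [-12.5,-42,16]
  turn: [0,0,0,0,0,0,0,0,0,0,0,0]
  grip: [1,1,1,1,1,1,1,1,1,1,1,1]

```text
time_s: 35.25
position: [0.4312, -0.2576, 0.3065]
tcp_rot: [[-1.0, 0.002, 0.0], [0.002, 1.0, 0.0], [-0.0, 0.0, -1.0]]
force: [0.5, -0.6, -1.5]
opening: 0.545
grasp_force: 30.0
```

>>> jog_arm:
  delta_pos:
    - [0,-3,0]
    - [0,-6,0]
    - [0,-6,0]
    - [0,-6,0]
  turn: [0,0,0,0]
  grip: [1,1,1,1]

```text
time_s: 35.75
position: [0.4316, -0.3155, 0.3059]
tcp_rot: [[-1.0, 0.002, -0.001], [0.002, 1.0, 0.002], [0.001, 0.002, -1.0]]
force: [0.6, -0.0, -2.0]
opening: 0.543
grasp_force: 30.0
```

>>> jog_arm:
  delta_pos:
    - [-0.05,0.2,-3]
    - [-0.05,0.2,-7]
    - [-0.05,0.2,-11]
    - [-0.05,0.2,-14.5]
    - [-0.05,0.2,-16.5]
    - [-0.05,0.2,-17.2]
    - [-0.05,0.2,-17.3]
    - [-0.05,0.2,-17.3]
  turn: [0,0,0,0,0,0,0,0]
  grip: [1,1,1,1,1,1,1,1]

```text
time_s: 36.75
position: [0.4321, -0.3146, 0.1341]
tcp_rot: [[-1.0, 0.002, 0.001], [0.002, 1.0, -0.001], [-0.001, -0.001, -1.0]]
force: [-0.2, -0.2, -1.8]
opening: 0.54
grasp_force: 30.0
```

>>> jog_arm:
  delta_pos:
    - [0,0,-0.1]
    - [0,0,-0.2]
    - [0,0,-0.2]
  turn: [0,0,0]
  grip: [1,1,1]

```text
time_s: 37.12
position: [0.4315, -0.3144, 0.1312]
tcp_rot: [[-1.0, 0.002, 0.0], [0.002, 1.0, -0.0], [-0.0, -0.0, -1.0]]
force: [-0.9, -0.1, -2.0]
opening: 0.535
grasp_force: 30.0
```

>>> jog_arm:
  delta_pos:
    - [-0.1,0.05,-0.1]
    - [-0.1,0.05,-0.2]
    - [-0.1,0.05,-0.2]
  turn: [0,0,0]
  grip: [1,1,1]

```text
time_s: 37.5
position: [0.4309, -0.3143, 0.13]
tcp_rot: [[-1.0, 0.002, 0.001], [0.002, 1.0, -0.001], [-0.001, -0.001, -1.0]]
force: [-0.6, -0.0, 5.2]
opening: 0.538
grasp_force: 30.0
```

Contact. I release, rise and clear off toward the left.

>>> jog_arm:
  delta_pos:
    - [0,0,0]
    - [0,0,0]
    - [0,0,0]
    - [0,0,0.5]
    - [0,0,3]
    - [0,0,8]
    - [0,0,13]
    - [0,5,17]
    - [0,10,18]
    - [0,15,18]
    - [0,20,18]
    - [0,25,18]
  turn: [0,0,0,0,0,0,0,0,0,0,0,0]
  grip: [0,0,0,0,0,0,0,0,0,0,0,0]

```text
time_s: 39.0
position: [0.4302, -0.0623, 0.3095]
tcp_rot: [[-1.0, 0.002, 0.001], [0.002, 1.0, -0.0], [-0.001, -0.0, -1.0]]
force: [0.4, -0.0, -0.4]
opening: 1.0
grasp_force: 0.0
```

>>> jog_arm:
  delta_pos:
    - [0,5,0]
    - [0,10,0]
    - [0,15,0]
    - [0,20,0]
    - [0,25,0]
    - [0,25,0]
    - [0,25,0]
  turn: [0,0,0,0,0,0,0]
  grip: [0,0,0,0,0,0,0]

```text
time_s: 39.88
position: [0.4302, 0.1859, 0.309]
tcp_rot: [[-1.0, 0.001, -0.0], [0.001, 1.0, -0.001], [0.0, -0.001, -1.0]]
force: [-0.7, -0.3, -1.4]
opening: 1.0
grasp_force: 0.0
```

```bash
python3 - <<'E'
from h import *
s=read_state(); print(s["time_s"],np.round(s["position"],4))
t=cam("top"); sc=cam("scene")
cv2.imwrite("pics/fin.png",np.hstack([cv2.resize(t["color"][175:295,195:435],(480,240),interpolation=2),cv2.resize(sc["color"][130:290,240:400],(240,240),interpolation=2)]))
E
```

```text
39.875 [0.4302 0.1859 0.309 ]
```

View pics/fin.png

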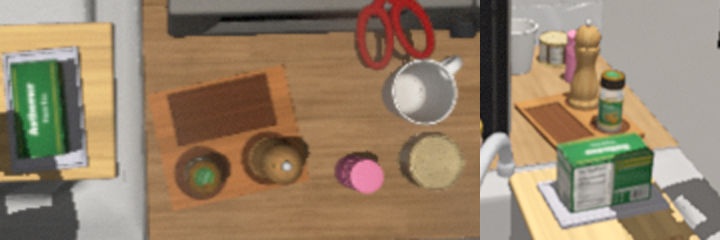

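Everything is upright and in place: the mill button is at (338,258), as at the start, and the tea box is square in the tray. Handing in.

```bash
python3 -c "
from rig import *
print(hand_in())"
```

```text
the job is handed in; nothing more can be done
None
```

The tea box sits flat and square in the steel tray, and the mill and salt jar are back upright in their own recesses, about 1–3 mm from the middle by camera; nothing was knocked over, the mug, tin and jam jar were not touched, and I handed in after about 40 s.

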